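# Tip the cap tote so the caps gather in its pick corner, and hold it there

### The arm

A 7-joint arm with a two-finger parallel gripper is mounted at the origin on the work surface. World frame = base frame: x ahead of the robot, y to its left, z up, the work surface at z = 0. Lengths are in m, angles in rad, forces in N, time in s.
With the tool pointing down it reaches from about 0.4 to 0.9 m from the base axis. Payload 5.5 kg.
Tool frame: the origin (TCP) lies on the centre line of the jaws, within the pads' length; the fingertips stand manip.nose_length ahead of it and the grasp point (between the pads) lies 2 mm behind it (manip.nose_length is the distance from the TCP to the fingertips, in m); z points along the fingers, y is the direction in which the jaws open and shut (so a half turn about z gives the same grasp; the last joint's range is limited). The gripper opens to 85 mm and grips with 20 to 120 N. Pads are 22 mm wide; open, the fingers measure 114 mm over their backs; the gripper's body (76 mm by 85 mm) begins 54 mm behind the grasp point. The pads swing forward as they close: fully open they stand 13 mm farther back than shut.
Start: joints at [1.484, 0.501, -0.427, 1.55, 0.221, 1.138, -0.21], TCP at [0.223, -0.611, 0.248] pointing down, gripper open.
Joint ranges: [-2.88, 2.88], [-0.31, 2.03], [-1.54, 1.56], [0.2, 2.42], [-1.41, 4.55], [0.19, 2.02], [-2.57, 2.57]. Speed limits (rad/s): [2.57, 2.57, 3.14, 3.14, 3.14, 3.14, 3.14].

### API

Orientations are given as a unit quaternion [x, y, z, w].
In Python, from workcell import manip gives the robot as it stands.
- The arm moves only by the tool send_rows, never from a script. Its argument "targets" is a list of rows, each a list of 4 numbers: the shift along the tool's x, y, z in mm, then the turn about the tool's z in rad. In form: [[x, y, z, spin], ...]. A call has 1 to 20 rows; each row is the pose to reach, as a shift and turn from the pose commanded when the call began, along the tool's axes at that moment; what a row does not reach only later rows make up. A row lasts 1/10 s, in which the tool goes at most 50 mm and 8.59 degrees, less where a joint would pass 70% of its speed; a pose out of reach is approached as far as the arm can. A call with a gripper value outside its range is refused whole. "hand" is the opening, from 0 (shut) to 1 (fully open), set as the call begins (left out, the last holds). The fingers move at their own pace and stop on an object; the grip force is fixed at half the most. Time passes only in rows, so rows that repeat a pose let the fingers close. It gives the time, the measured TCP pose, the force and the opening at its end, in the units of the state.
- manip.get_state(): the state, without advancing time (a new reading comes with each control period).
- manip.camera(name): name is "scene" or "top" or "wrist"; returns a dict with "img" (384x512x3 uint8, red, green, blue), "z_map" (384x512 float32, m along the optical axis (not along the pixel's ray), 0 where there is no reading), "intrinsics" (3x3 intrinsics, pixels), "pose" (4x4, takes a point from camera to world coordinates). Camera axes: x right, y up, looking along -z (the intrinsics and any distortion apply to the point x, -y, -z); pixel columns grow to the right and rows downward; lengths in m; the calibration is good to about 2 mm. A picture is of the moment at which its call begins.
- manip.hand_in(): hands the job in, once; it reports no verdict.
The state is a dict: "clock": time; "joints": joint angles; "joint_velocities": joint speeds; "effort": joint torques, N m; "ee_pos": TCP position; "tcp_rot": TCP orientation; "contact_force": force on the tool from outside, world axes, zero at the start; "ft_torque": the same for the moment, N m; "finger_gap": opening from 0.0 (shut) to 1.0 (fully open).
Only numpy, scipy, OpenCV 4.12 (cv2) and the standard library are available. Lean on these libraries where they do the work, as an engineer would, in place of code of your own. Each camera call takes 0.05 s, during which the arm holds its last target.

### The job

Take the small tote of screw caps by the upright fin at its back corner and raise that corner, leaving the opposite, cut-down corner standing on the bench where it is, until all four caps have slid together into the cut-down corner. Do not touch the caps with the fingers, spill any or disturb the other things on the bench. Finish while still holding the tote still, clearly tilted at about thirty degrees, so that a colleague can pick caps out of the low corner: do not put it down or let go.

Things in the scene. Friction and masses are not known exactly. Their poses are not given: they have to be found in the camera images.
- tote: Loose open blue plastic parts tote, 0.25 to 0.42 kg, holding the caps. Outside 200 (x) by 160 (y) by 60 mm high, floor and walls 5 mm. Origin: centre of its underside, z up. At corner (-x,-y), the pick corner, the walls drop to 35 mm over 70 mm each way; a grip fin stands outside corner (+x,+y). Slick inside: caps start to slide at 10 to 15 degrees of tilt, surely at 30; underside and fin are not slick.
- tote_grip (a point): Grip point of the fin, at (111, 89, 90) mm in the tote frame, axes as the tote. The fin is an upright plate 12 mm thick and 36 mm long, its length on the line from tote_low through this point (38.7 degrees from tote x towards y); its top is 110 mm above the bench, 50 mm above the rim; the point is amid its length and thickness. Grip it from above across the 12 mm.
- tote_low (a point): The outer bottom edge point of the pick corner, at (-100, -80, 0) mm in the tote's frame: the point the tote tips on. Axes as the tote's.
- tote_corner (a point): The inside of the pick corner at floor level, at (-95, -75, 5) mm in the tote's frame. Axes as the tote's.
- cap1: Loose plastic screw cap, a disc 31 mm across and 12 mm high, 12 g, lying flat in the tote (one of four alike); origin at the centre of its underside.
- cap2: Loose plastic screw cap, a disc 31 mm across and 12 mm high, 12 g, lying flat in the tote, like cap1; origin at the centre of its underside.
- cap3: Loose plastic screw cap, a disc 31 mm across and 12 mm high, 12 g, lying flat in the tote, like cap1; origin at the centre of its underside.
- cap4: Loose plastic screw cap, a disc 31 mm across and 12 mm high, 12 g, lying flat in the tote, like cap1; origin at the centre of its underside.
- jar_a: Bystander: closed specimen jar with a screw lid, upright, 64 mm across, 110 mm tall; origin at the centre of its underside.
- jar_b: Bystander: a second jar like jar_a.
- label_roll: Bystander: roll of paper labels lying flat, 96 mm across, 50 mm high; origin at the centre of its underside.
- rinse_bottle: Bystander: white plastic bottle, upright, 60 mm across, 150 mm tall; origin at the centre of its underside.

How it is judged:
By the outcome, as a careful person would: the job done as asked, in the order asked, and still so for the second after the job is handed in, while the arm keeps its last pose, push and grip.
It also fails if it takes over 32 s, if anything falls off the work surface, if the arm or the gripper's body presses on something with over 40 N, if the wrist force passes 120 N, or if a joint passes its speed limit or range.

## Working session

There is one attempt and no reset: what is moved stays moved. The work goes in short steps, Python scripts to look and compute and a tool call to move; the robot and the scene stay as the last step left them, time stands still between calls to the robot, and variables do not carry over. Pictures are saved under pics/ and viewed, and the job is handed in when it is done.

Besides the shell and the picture viewer there is one more tool, called after "Emit:" by a JSON object that holds its "method" and its "body", one argument or row to a line. send_rows: Moves the arm, as the interface text tells. Its arguments: {"type":"object","properties":{"targets":{"type":"array"},"hand":{"type":"number"}},"required":["targets"]}

```bash
mkdir -p pics; ls
python3 - <<'E'
from workcell import manip
import cv2,numpy as np
s=manip.get_state();print({k:np.round(v,3).tolist() for k,v in s.items()},manip.nose_length)
for n in ("scene","top"):
    c=manip.camera(n);cv2.imwrite(f"pics/{n}0.png",c["img"][:,:,::-1]);np.savez(f"{n}0.npz",**c)
    print(n,c["intrinsics"].round(1).tolist(),c["pose"].round(3).tolist())
E
```

```text
pics
{'clock': 0.0, 'joints': [1.484, 0.502, -0.427, 1.551, 0.221, 1.138, -0.21], 'joint_velocities': [0.001, -0.001, -0.001, 0.001, 0.001, 0.001, -0.0], 'effort': [0.0, -56.951, -5.816, -28.094, 0.011, 0.012, -0.0], 'ee_pos': [0.222, -0.61, 0.247], 'tcp_rot': [0.985, 0.174, -0.0, -0.001], 'contact_force': [0.585, 0.362, 0.451], 'ft_torque': [-0.067, 0.014, 0.023], 'finger_gap': 0.999} 0.017
scene [[489.7, 0.0, 248.1], [0.0, 489.7, 188.5], [0.0, 0.0, 1.0]] [[0.139, -0.758, 0.638, 1.495], [0.99, 0.104, -0.092, -0.139], [0.003, 0.644, 0.765, 1.216], [0.0, 0.0, 0.0, 1.0]]
top [[365.6, 0.0, 252.1], [0.0, 365.6, 193.8], [0.0, 0.0, 1.0]] [[-0.03, 0.99, -0.136, 0.407], [-1.0, -0.03, 0.0, 0.004], [-0.004, 0.136, 0.991, 1.002], [0.0, 0.0, 0.0, 1.0]]
```

View pics/top0.png

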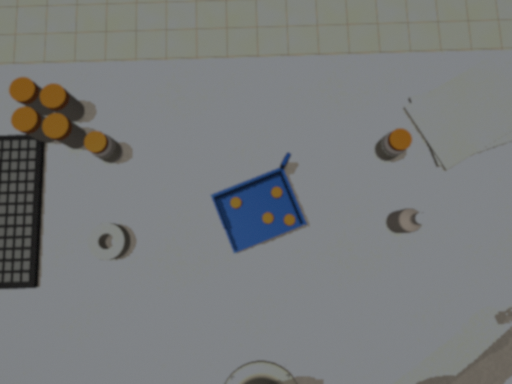

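View pics/scene0.png

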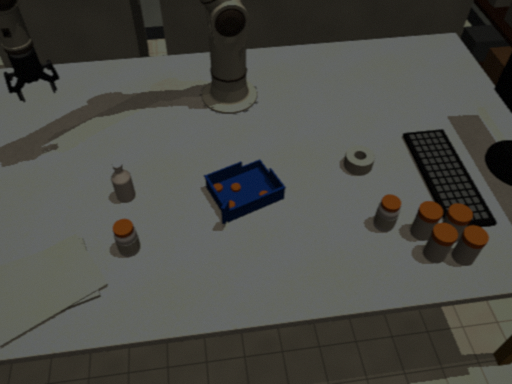

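```bash
cat > h.py <<'E'
import numpy as np,cv2
def cloud(c):
    K=c["intrinsics"];z=c["z_map"];v,u=np.mgrid[0:384,0:512]
    p=np.stack([(u-K[0,2])/K[0,0]*z,-(v-K[1,2])/K[1,1]*z,-z],-1)
    T=c["pose"];return p@T[:3,:3].T+T[:3,3]
def ray(c,u,v,h):
    K=c["intrinsics"];T=c["pose"];d=T[:3,:3]@np.array([(u-K[0,2])/K[0,0],-(v-K[1,2])/K[1,1],-1]);o=T[:3,3]
    return o+d*(h-o[2])/d[2]
def blue(c):
    h=cv2.cvtColor(c["img"],cv2.COLOR_RGB2HSV);return (h[...,0]>105)&(h[...,0]<130)&(h[...,1]>130)&(h[...,2]>25)
E
python3 - <<'E'
from h import *
for n in ("top","scene"):
    c=dict(np.load(n+"0.npz"));P=cloud(c);b=blue(c)&(c["z_map"]>0)
    k,l,st,_=cv2.connectedComponentsWithStats(blue(c).astype(np.uint8));print(n,st[1:][st[1:,4]>30].tolist())
    Q=P[b]; m=(np.hypot(Q[:,0]-.42,Q[:,1])<.25);Q=Q[m]
    rim=Q[(Q[:,2]>.05)&(Q[:,2]<.068)];fin=Q[Q[:,2]>.078]
    al=Q[(Q[:,2]<.07)]
    r=cv2.minAreaRect(al[:,:2].astype(np.float32)*1000);print(len(rim),r,cv2.boxPoints(r).round(0).tolist())
    print("fin",len(fin),fin.mean(0) if len(fin) else 0,np.round(fin*1000).tolist()[:40], np.percentile(Q[:,2],[1,50,99]))
    img=cv2.resize(c["img"][130:270,180:330] if n=="top" else c["img"][140:240,180:310],None,fx=5,fy=5,interpolation=cv2.INTER_CUBIC)
    cv2.imwrite(f"pics/{n}z.png",np.clip(img[:,:,::-1].astype(float)*1.5,0,255))
E
```

```text
top [[213, 154, 92, 98, 4069]]
410 ((496.3584899902344, -10.177314758300781), (158.20318603515625, 197.32321166992188), 20.1357479095459) [[388.0, 55.0], [456.0, -130.0], [605.0, -76.0], [537.0, 110.0]]
fin 41 [ 0.61211306 -0.08055327  0.10860538] [[627.0, -86.0, 112.0], [626.0, -88.0, 113.0], [625.0, -86.0, 109.0], [625.0, -89.0, 108.0], [623.0, -90.0, 114.0], [622.0, -83.0, 110.0], [622.0, -86.0, 108.0], [622.0, -88.0, 110.0], [620.0, -81.0, 110.0], [620.0, -83.0, 110.0], [620.0, -86.0, 108.0], [619.0, -88.0, 111.0], [617.0, -81.0, 110.0], [616.0, -83.0, 115.0], [617.0, -86.0, 110.0], [614.0, -78.0, 112.0], [615.0, -81.0, 109.0], [614.0, -83.0, 110.0], [614.0, -86.0, 110.0], [612.0, -78.0, 109.0], [611.0, -80.0, 112.0], [611.0, -83.0, 113.0], [610.0, -75.0, 109.0], [609.0, -78.0, 110.0], [609.0, -80.0, 110.0], [609.0, -83.0, 110.0], [606.0, -75.0, 115.0], [606.0, -77.0, 113.0], [607.0, -80.0, 109.0], [604.0, -73.0, 111.0], [604.0, -75.0, 114.0], [604.0, -77.0, 113.0], [605.0, -80.0, 109.0], [603.0, -73.0, 106.0], [602.0, -75.0, 109.0], [602.0, -77.0, 112.0], [601.0, -73.0, 101.0], 
[... 730 characters left out ...]
 -85.0, 109.0], [618.0, -82.0, 105.0], [621.0, -79.0, 109.0], [620.0, -76.0, 107.0], [620.0, -74.0, 106.0], [623.0, -85.0, 108.0], [626.0, -83.0, 110.0], [628.0, -80.0, 112.0], [624.0, -77.0, 107.0], [621.0, -74.0, 103.0], [628.0, -89.0, 109.0], [626.0, -86.0, 107.0], [626.0, -83.0, 107.0], [630.0, -80.0, 110.0], [627.0, -77.0, 107.0], [629.0, -92.0, 106.0], [631.0, -89.0, 109.0], [632.0, -86.0, 110.0], [632.0, -83.0, 109.0], [632.0, -81.0, 108.0], [626.0, -77.0, 101.0], [630.0, -92.0, 104.0], [632.0, -89.0, 106.0], [635.0, -87.0, 108.0]] [-0.00159807  0.00604645  0.10847441][ WARN:0@0.203] global loadsave.cpp:1063 imwrite_ Unsupported depth image for selected encoder is fallbacked to CV_8U.
```

View pics/topz.png

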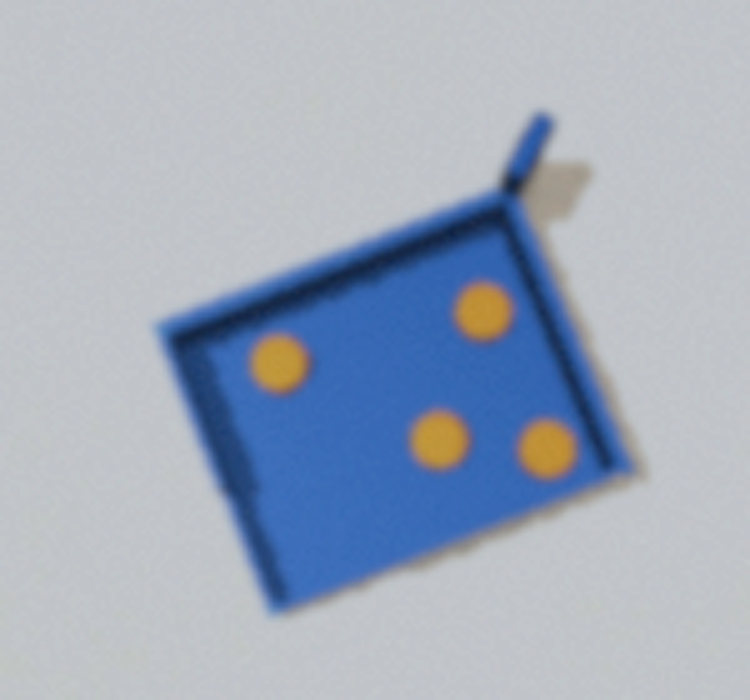

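View pics/scenez.png

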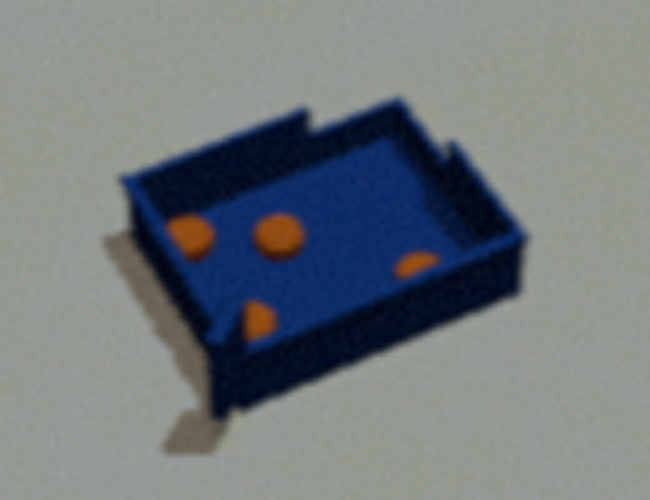

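```bash
cat >> h.py <<'E'
from scipy.spatial.transform import Rotation as Ro
def totool(s,d): return Ro.from_quat(s["tcp_rot"]).inv().apply(d)*1000
E
python3 - <<'E'
from h import *
from workcell import manip
c=dict(np.load("top0.npz"))
for p in ((543,117),(512,180),(527,148)): print(ray(c,p[0]/5+179.6,p[1]/5+129.6,.11).round(4))
c2=dict(np.load("scene0.npz"))
for p in ((215,338),(240,302),(228,322)): print(ray(c2,p[0]/5+179.6,p[1]/5+139.6,.11).round(4))
# rim corners
for p in ((160,325),(520,195),(635,475)): print("rim",ray(c,p[0]/5+179.6,p[1]/5+129.6,.06).round(4))
print("low35",ray(c,275/5+179.6,612/5+129.6,.035).round(4))
for p in ((123,178),(523,238),(212,345)): print("rim s",ray(c2,p[0]/5+179.6,p[1]/5+139.6,.06).round(4))
print("low35s",ray(c2,400/5+179.6,100/5+139.6,.035).round(4))
s=manip.get_state();print(totool(s,np.array([.615,-.083,.25])-s["ee_pos"]),Ro.from_quat(s["tcp_rot"]).as_matrix().round(3))
E
```

```text
[ 0.6296 -0.0891  0.11  ]
[ 0.5979 -0.0723  0.11  ]
[ 0.614  -0.0805  0.11  ]
[ 0.6328 -0.0875  0.11  ]
[ 0.6085 -0.0704  0.11  ]
[ 0.6222 -0.0789  0.11  ]
rim [0.5374 0.1095 0.06  ]
rim [ 0.6005 -0.0805  0.06  ]
rim [ 0.4522 -0.1334  0.06  ]
low35 [0.3877 0.0545 0.035 ]
rim s [ 0.4586 -0.1292  0.06  ]
rim s [0.5419 0.1119 0.06  ]
rim s [ 0.5988 -0.0875  0.06  ]
low35s [0.3921 0.0588 0.035 ]
[ 549.37756933 -360.63375664   -1.98724834] [[ 0.939  0.343 -0.001]
 [ 0.343 -0.939  0.002]
 [ 0.    -0.002 -1.   ]]
```

Emit:
{"method": "send_rows", "body": {
  "targets": [
    [15,-10,0,-0.08],
    [45,-30,0,-0.2],
    [80,-52,0,-0.33],
    [115,-75,0,-0.46],
    [150,-98,0,-0.59],
    [185,-121,0,-0.72],
    [220,-144,0,-0.85],
    [255,-167,0,-0.98],
    [290,-190,0,-1.11],
    [325,-213,0,-1.24],
    [360,-236,0,-1.37],
    [395,-259,0,-1.5],
    [430,-282,0,-1.63],
    [465,-305,0,-1.76],
    [500,-328,0,-1.89],
    [530,-347,0,-2.02],
    [545,-357,0,-2.14],
    [550,-361,0,-2.22],
    [550,-361,0,-2.25],
    [550,-361,0,-2.25]
  ],
  "hand": 1
}}

```text
clock: 2.1
ee_pos: [0.6154, -0.0834, 0.2477]
tcp_rot: [0.268, 0.963, -0.0, -0.001]
contact_force: [-0.9, -0.4, -0.1]
finger_gap: 0.997
```

Run:
```python
from h import *
from workcell import manip
s=manip.get_state();print(s["clock"],s["joints"].__class__,np.round(s["joints"],2),np.round(s["ee_pos"],4),Ro.from_quat(s["tcp_rot"]).as_matrix().round(3).tolist(),s["contact_force"])
c=manip.camera("wrist");np.savez("w1.npz",**c);cv2.imwrite("pics/w1.png",c["img"][:,:,::-1])
```

```text
2.1 <class 'numpy.ndarray'> [ 0.79  0.62 -1.02  1.61  0.56  1.22  0.69] [ 0.6154 -0.0834  0.2477] [[-0.856, 0.516, -0.001], [0.516, 0.856, 0.0], [0.001, -0.001, -1.0]] [-0.92639553 -0.42901894 -0.09418955]
```

View pics/w1.png

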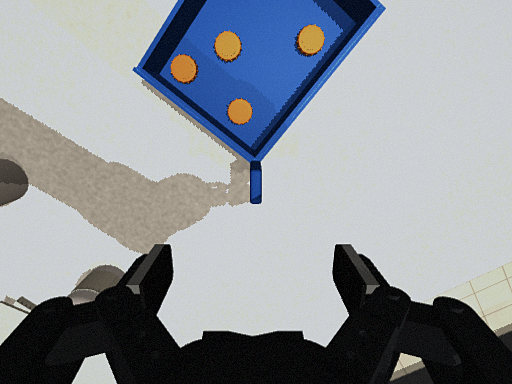

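Run:
```python
from h import *
c=dict(np.load("w1.npz"));P=cloud(c)
for p in ((256,162),(256,203),(251,197),(261,197),(256,182)): print(ray(c,*p,.11).round(4),P[p[1],p[0]].round(4))
b=blue(c);Q=P[b];Q=Q[(Q[:,2]>.1)&(Q[:,2]<.12)];r=cv2.minAreaRect(Q[:,:2].astype(np.float32)*1000);print(len(Q),r,cv2.fitLine(Q[:,:2].astype(np.float32),cv2.DIST_L2,0,.01,.01).ravel())
print("rim corner",ray(c,256,158,.06),"rimL",ray(c,135,69,.06),"rimR",ray(c,384,9,.06))
```

```text
[ 0.5946 -0.067   0.11  ] [ 0.6011 -0.0704  0.0726]
[ 0.6306 -0.0885  0.11  ] [ 0.6305 -0.0884  0.1103]
[ 0.6225 -0.0895  0.11  ] [ 0.6226 -0.0895  0.1098]
[ 0.6277 -0.0809  0.11  ] [ 0.6282 -0.0811  0.1083]
[ 0.6118 -0.0772  0.11  ] [ 0.6118 -0.0773  0.1097]
388 ((615.764892578125, -80.27154541015625), (10.799715995788574, 35.631309509277344), 58.797752380371094) [ 0.8546582  -0.5191911   0.61448    -0.07992405]
rim corner [ 0.59935023 -0.0691134   0.06      ] rimL [ 0.45450391 -0.12912192  0.06      ] rimR [0.53761035 0.11378164 0.06      ]
```

Emit:
{"method": "send_rows", "body": {
  "targets": [
    [1,3,10,0],
    [1,3,30,0],
    [1,3,55,0],
    [1,3,80,0],
    [1,3,105,0],
    [1,3,125,0],
    [1,3,140,0],
    [1,3,150,0],
    [1,3,156,0],
    [1,3,160,0],
    [1,3,160,0],
    [1,3,160,0]
  ]
}}

```text
clock: 3.35
ee_pos: [0.617, -0.0798, 0.089]
tcp_rot: [0.268, 0.964, 0.0, 0.001]
contact_force: [-0.1, 1.0, 1.0]
finger_gap: 1.0
```

Emit:
{"method": "send_rows", "body": {
  "targets": [
    [0,0,0,0],
    [0,0,0,0],
    [0,0,0,0],
    [0,0,0,0],
    [0,0,0,0],
    [0,0,0,0],
    [0,0,0,0],
    [0,0,0,0],
    [0,0,0,0],
    [0,0,0,0]
  ],
  "hand": 0
}}

```text
clock: 4.35
ee_pos: [0.6167, -0.08, 0.0885]
tcp_rot: [0.268, 0.964, -0.0, 0.0]
contact_force: [0.7, -0.4, 1.3]
finger_gap: 0.135
```

```bash
cat > look.py <<'E'
import sys
from h import *
from workcell import manip
t=sys.argv[1]
s=manip.get_state();print(s["clock"],np.round(s["joints"],2),"pos",np.round(s["ee_pos"],4),"F",np.round(s["contact_force"],1),"M",np.round(s["ft_torque"],2),"gap",round(float(s["finger_gap"]),3))
ims=[]
for n in sys.argv[2:]:
    c=manip.camera(n);np.savez(f"{t}_{n}.npz",**c);im=c["img"][:,:,::-1]
    if n=="top": im=cv2.resize(im[130:270,180:330],(411,384),interpolation=3)
    if n=="scene": im=cv2.resize(im[120:240,175:300],(400,384),interpolation=3)
    if n=="wrist": im=cv2.resize(im,(380,285))
    im=np.clip(im.astype(float)*1.5,0,255).astype(np.uint8)
    ims.append(cv2.copyMakeBorder(im,0,384-im.shape[0],0,0,0))
cv2.imwrite(f"pics/{t}.png",cv2.resize(np.hstack(ims),None,fx=min(1,800/sum(i.shape[1] for i in ims)),fy=min(1,800/sum(i.shape[1] for i in ims))))
E
python3 look.py grip scene wrist
```

```text
4.35 [ 0.7   0.8  -0.88  1.73  0.73  0.98  0.57] pos [ 0.6167 -0.08    0.0885] F [ 0.7 -0.4  1.3] M [-0.12 -0.09  0.09] gap 0.135
```

View pics/grip.png

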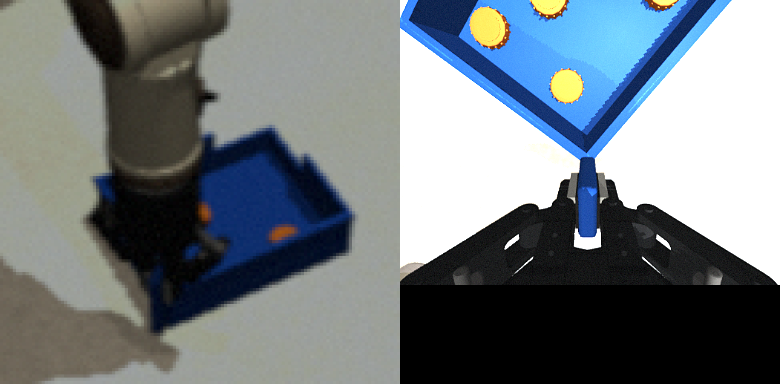

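Emit:
{"method": "send_rows", "body": {
  "targets": [
    [0.8,0,-2.4,0],
    [1.6,0,-4.7,0],
    [2.4,0,-7,0],
    [3.3,0,-9.4,0],
    [5.1,0,-14,0],
    [6.9,0,-18.6,0],
    [6.9,0,-18.6,0],
    [6.9,0,-18.6,0]
  ]
}}

```text
clock: 5.25
ee_pos: [0.6106, -0.0764, 0.1072]
tcp_rot: [0.268, 0.964, -0.0, 0.0]
contact_force: [-0.1, -1.2, -3.2]
finger_gap: 0.13
```

```bash
python3 look.py t4 scene top wrist
```

```text
5.25 [ 0.71  0.77 -0.9   1.74  0.7   1.    0.57] pos [ 0.6106 -0.0764  0.1072] F [-0.1 -1.2 -3.2] M [-0.21 -0.43 -0.03] gap 0.13
```

View pics/t4.png

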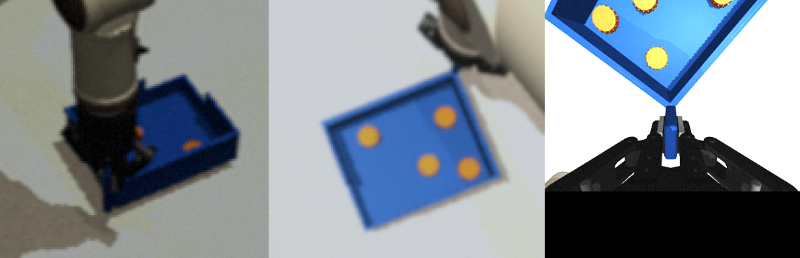

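```bash
cat > tilt.py <<'E'
import sys
from h import *
# floor plane: blue, interior region by eroding convex hull of the blue component
def tilt(f):
    c=dict(np.load(f));P=cloud(c);b=blue(c)&(c["z_map"]>0)
    Q=P[b];Q=Q[(np.hypot(Q[:,0]-.48,Q[:,1])<.25)]
    rng=np.random.default_rng(0);best=None
    for _ in range(800):
        a=Q[rng.choice(len(Q),3,0)];n=np.cross(a[1]-a[0],a[2]-a[0]);l=np.linalg.norm(n)
        if l<1e-4: continue
        n/=l; n*=np.sign(n[2])
        if n[2]<.7: continue
        i=abs((Q-a[0])@n)<.004
        if best is None or i.sum()>best.sum(): best=i
    R=Q[best];m=R.mean(0);n=np.linalg.svd(R-m,full_matrices=False)[2][2];n*=np.sign(n[2])
    low=np.array([.390,.0565]);
    zl=m[2]-(n[:2]@(low-m[:2]))/n[2]
    print(f,"N",len(R),"tilt",np.degrees(np.arccos(n[2])).round(2),"dir",np.degrees(np.arctan2(n[1],n[0])).round(1),"floor z at low",zl.round(4))
    h=cv2.cvtColor(c["img"],cv2.COLOR_RGB2HSV);o=((h[...,0]<25)&(h[...,1]>140)&(h[...,2]>60)).astype(np.uint8)
    k,_,st,ce=cv2.connectedComponentsWithStats(o)
    for j in range(1,k):
        if st[j,4]>25:
            u,v=ce[j].round().astype(int);print("  orange",st[j,4],(u,v),P[v,u].round(3))
    ys=Q[Q[:,2]>-.01]; print("  min-x-side corner pts",ys[np.argsort(ys[:,:2]@np.array([.856,-.516]))[:6]].mean(0).round(4))
for f in sys.argv[1:]: tilt(f)
E
python3 tilt.py top0.npz t4_top.npz t4_scene.npz t4_wrist.npz
```

```text
top0.npz N 3143 tilt 0.16 dir -160.8 floor z at low 0.0055
  orange 480 (np.int64(23), np.int64(90)) [0.818 0.586 0.108]
  orange 518 (np.int64(52), np.int64(96)) [0.798 0.509 0.11 ]
  orange 510 (np.int64(25), np.int64(119)) [0.739 0.575 0.109]
  orange 571 (np.int64(55), np.int64(126)) [0.718 0.498 0.111]
  orange 355 (np.int64(399), np.int64(139)) [ 0.657 -0.369  0.109]
  orange 375 (np.int64(95), np.int64(142)) [0.672 0.394 0.114]
  orange 66 (np.int64(276), np.int64(192)) [ 0.545 -0.061  0.017]
  orange 64 (np.int64(236), np.int64(202)) [0.521 0.048 0.02 ]
  orange 66 (np.int64(268), np.int64(218)) [ 0.475 -0.037  0.02 ]
  orange 66 (np.int64(289), np.int64(219)) [ 0.471 -0.093  0.019]
  min-x-side corner pts [0.3932 0.054  0.0303]
t4_top.npz N 3275 tilt 0.27 dir 155.1 floor z at low 0.0229
  orange 483 (np.int64(23), np.int64(90)) [0.407 0.004 1.002]
  orange 524 (np.int64(53), np.int64(96)) [0.798 0.506 0.11 ]
  orange 513 (np.int64(25), np.int64(119)) [0.738 0.573 0.113]
  orange 573 (np.int64(55), np.int64(126)) [0.718 0.498 0.109]
  orange 354 (np.int64(399), np.int64(139))
[... 560 characters left out ...]
) [0.724 0.5   0.11 ]
  orange 349 (np.int64(460), np.int64(212)) [0.742 0.58  0.109]
  orange 250 (np.int64(122), np.int64(227)) [ 0.665 -0.37   0.112]
  orange 389 (np.int64(445), np.int64(232)) [0.804 0.508 0.112]
  orange 371 (np.int64(475), np.int64(235)) [0.82  0.59  0.105]
  min-x-side corner pts [0.3887 0.0604 0.0444]
t4_wrist.npz N 28370 tilt 0.43 dir 139.7 floor z at low 0.0219
  orange 972 (np.int64(202), np.int64(10)) [ 0.479 -0.034  0.034]
  orange 467 (np.int64(352), np.int64(6)) [0.525 0.047 0.034]
  orange 2271 (np.int64(121), np.int64(38)) [ 0.466 -0.087  0.034]
  orange 1591 (np.int64(224), np.int64(116)) [ 0.54  -0.057  0.036]
  min-x-side corner pts [0.4949 0.0102 0.021 ]
```

Emit:
{"method": "send_rows", "body": {
  "targets": [
    [-1.8,0,4.6,0],
    [-3.6,0,9.2,0],
    [-5,0,13,0],
    [-6,0,16,0],
    [-6.9,0,18.6,0],
    [-6.9,0,18.6,0]
  ]
}}

```text
clock: 6.0
ee_pos: [0.6166, -0.0797, 0.0885]
tcp_rot: [0.268, 0.964, 0.0, -0.0]
contact_force: [-0.5, -0.4, -1.7]
finger_gap: 0.133
```

Emit:
{"method": "send_rows", "body": {
  "targets": [
    [0,0,0,0],
    [0,0,0,0],
    [0.8,0,-2.4,0],
    [1.6,0,-4.7,0],
    [2.4,0,-7,0],
    [3.3,0,-9.4,0],
    [3.3,0,-9.4,0],
    [3.3,0,-9.4,0]
  ],
  "hand": 0.12
}}

```text
clock: 6.8
ee_pos: [0.6137, -0.0782, 0.0978]
tcp_rot: [0.268, 0.964, -0.0, 0.0]
contact_force: [-0.3, -1.3, -3.8]
finger_gap: 0.131
```

```bash
python3 look.py t2 top;python3 tilt.py t2_top.npz|grep -v orange
```

```text
6.8 [ 0.71  0.78 -0.89  1.73  0.72  0.99  0.57] pos [ 0.6137 -0.0782  0.0978] F [-0.3 -1.3 -3.8] M [-0.25 -0.42  0.02] gap 0.131
t2_top.npz N 3197 tilt 0.39 dir 160.6 floor z at low 0.0135
  min-x-side corner pts [0.3904 0.0552 0.041 ]
```

Emit:
{"method": "send_rows", "body": {
  "targets": [
    [-1.2,0,3.5,0],
    [-2.2,0,6.4,0],
    [-2.2,0,6.4,0],
    [-2.2,0,6.4,0]
  ],
  "hand": 0.128
}}

```text
clock: 7.25
ee_pos: [0.6154, -0.0793, 0.091]
tcp_rot: [0.268, 0.964, 0.0, -0.0]
contact_force: [0.1, -0.3, -4.1]
finger_gap: 0.136
```

```bash
python3 look.py ta top;python3 tilt.py ta_top.npz|grep -v orange
```

```text
7.25 [ 0.7   0.79 -0.88  1.73  0.72  0.98  0.57] pos [ 0.6154 -0.0793  0.091 ] F [ 0.1 -0.3 -4.1] M [-0.25 -0.36 -0.07] gap 0.136
ta_top.npz N 3153 tilt 0.27 dir 157.6 floor z at low 0.007
  min-x-side corner pts [0.392  0.0547 0.0328]
```

Emit:
{"method": "send_rows", "body": {
  "targets": [
    [0,0,0,0],
    [0,0,0,0],
    [0,0,0,0]
  ],
  "hand": 0.134
}}

```text
clock: 7.6
ee_pos: [0.6156, -0.0793, 0.0914]
tcp_rot: [0.268, 0.964, 0.0, 0.0]
contact_force: [-0.7, 0.0, -2.7]
finger_gap: 0.133
```

```bash
python3 look.py tb top;python3 tilt.py tb_top.npz|grep -v orange
```

```text
7.6 [ 0.7   0.79 -0.88  1.73  0.72  0.98  0.57] pos [ 0.6156 -0.0793  0.0914] F [-0.7  0.  -2.7] M [-0.17 -0.4   0.  ] gap 0.133
tb_top.npz N 3161 tilt 0.35 dir 160.7 floor z at low 0.0072
  min-x-side corner pts [0.3928 0.055  0.0281]
```

Emit:
{"method": "send_rows", "body": {
  "targets": [
    [0,0,0,0],
    [0,0,0,0],
    [0,0,0,0]
  ],
  "hand": 0.14
}}

```text
clock: 7.95
ee_pos: [0.6155, -0.0793, 0.0915]
tcp_rot: [0.268, 0.964, 0.0, 0.0]
contact_force: [-0.0, -0.6, -2.4]
finger_gap: 0.142
```

```bash
python3 look.py tc top;python3 tilt.py tc_top.npz|grep -v orange
```

```text
7.95 [ 0.7   0.79 -0.88  1.73  0.72  0.98  0.57] pos [ 0.6155 -0.0793  0.0915] F [-0.  -0.6 -2.4] M [-0.02 -0.06  0.03] gap 0.142
tc_top.npz N 3141 tilt 0.74 dir 151.6 floor z at low 0.0055
  min-x-side corner pts [0.3932 0.054  0.0294]
```

Emit:
{"method": "send_rows", "body": {
  "targets": [
    [0.7,0,-2,0],
    [1.5,0,-4.3,0],
    [2.4,0,-6.6,0],
    [3.3,0,-8.9,0],
    [4.2,0,-11.2,0],
    [5.1,0,-13.5,0],
    [6,0,-15.8,0],
    [6,0,-15.8,0]
  ]
}}

```text
clock: 8.8
ee_pos: [0.6104, -0.076, 0.1075]
tcp_rot: [0.267, 0.964, 0.0, 0.0]
contact_force: [0.1, 0.3, -1.4]
finger_gap: 0.14
```

```bash
python3 look.py td scene top;python3 tilt.py td_top.npz|grep -v orange
```

```text
8.8 [ 0.71  0.76 -0.9   1.74  0.7   1.    0.57] pos [ 0.6104 -0.076   0.1075] F [ 0.1  0.3 -1.4] M [0.09 0.1  0.01] gap 0.14
td_top.npz N 3189 tilt 4.09 dir 149.5 floor z at low 0.0054
  min-x-side corner pts [0.3915 0.0548 0.0326]
```

View pics/td.png

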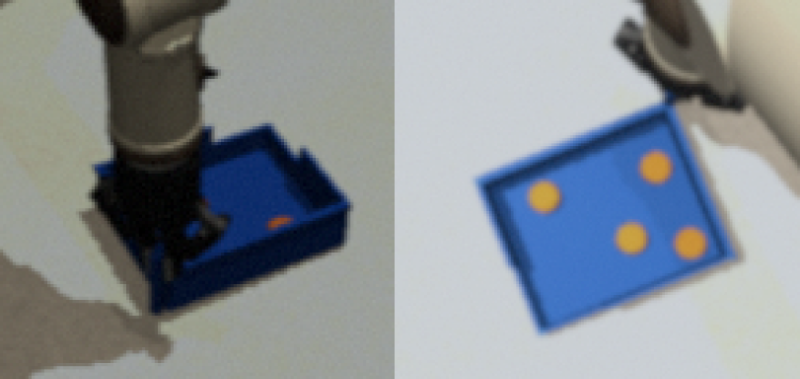

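Emit:
{"method": "send_rows", "body": {
  "targets": [
    [1,0,-2.3,0],
    [2,0,-4.6,0],
    [4,0,-9.2,0],
    [6.1,0,-13.7,0],
    [8.3,0,-18.1,0],
    [10.5,0,-22.6,0],
    [12.8,0,-27,0],
    [15.2,0,-31.3,0],
    [17.7,0,-35.6,0],
    [17.7,0,-35.6,0]
  ]
}}

```text
clock: 9.9
ee_pos: [0.5952, -0.0668, 0.1434]
tcp_rot: [0.267, 0.964, 0.0, 0.0]
contact_force: [-1.0, -0.0, -2.4]
finger_gap: 0.139
```

```bash
python3 look.py te top;python3 tilt.py te_top.npz|grep -v orange
```

```text
9.9 [ 0.74  0.7  -0.95  1.76  0.66  1.03  0.58] pos [ 0.5952 -0.0668  0.1434] F [-1.  -0.  -2.4] M [ 0.09  0.07 -0.01] gap 0.139
te_top.npz N 3263 tilt 11.86 dir 149.1 floor z at low 0.006
  min-x-side corner pts [0.3878 0.0583 0.0331]
```

Emit:
{"method": "send_rows", "body": {
  "targets": [
    [1.3,0,-2.1,0],
    [2.6,0,-4.3,0],
    [5.2,0,-8.5,0],
    [7.9,0,-12.7,0],
    [10.7,0,-16.8,0],
    [13.5,0,-20.9,0],
    [16.4,0,-24.9,0],
    [19.4,0,-28.9,0],
    [22.5,0,-32.8,0],
    [25.6,0,-36.7,0],
    [28.8,0,-40.5,0],
    [28.8,0,-40.5,0]
  ]
}}

```text
clock: 11.15
ee_pos: [0.5703, -0.0518, 0.1838]
tcp_rot: [0.267, 0.964, 0.0, 0.0]
contact_force: [-0.5, 0.8, -2.7]
finger_gap: 0.136
```

```bash
python3 look.py tf scene top wrist;python3 tilt.py tf_top.npz
```

```text
11.15 [ 0.79  0.62 -1.01  1.8   0.59  1.07  0.59] pos [ 0.5703 -0.0518  0.1838] F [-0.5  0.8 -2.7] M [ 0.1   0.12 -0.01] gap 0.136
tf_top.npz N 3118 tilt 21.51 dir 149.0 floor z at low 0.0065
  orange 484 (np.int64(23), np.int64(90)) [0.817 0.585 0.11 ]
  orange 526 (np.int64(52), np.int64(96)) [0.798 0.51  0.109]
  orange 515 (np.int64(25), np.int64(119)) [0.739 0.576 0.109]
  orange 577 (np.int64(55), np.int64(126)) [0.717 0.497 0.111]
  orange 354 (np.int64(399), np.int64(139)) [ 0.656 -0.368  0.112]
  orange 375 (np.int64(95), np.int64(142)) [0.673 0.396 0.108]
  orange 91 (np.int64(227), np.int64(224)) [0.461 0.072 0.041]
  orange 93 (np.int64(271), np.int64(232)) [ 0.436 -0.042  0.054]
  orange 193 (np.int64(242), np.int64(243)) [0.41  0.035 0.029]
  min-x-side corner pts [0.3823 0.0614 0.034 ]
```

View pics/tf.png

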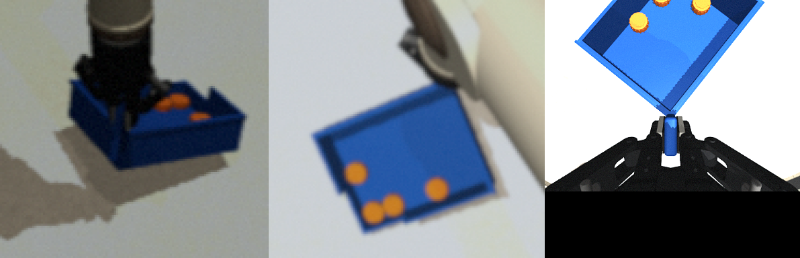

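Emit:
{"method": "send_rows", "body": {
  "targets": [
    [1.6,0,-1.8,0],
    [3.3,0,-3.7,0],
    [6.6,0,-7.5,0],
    [10,0,-11.1,0],
    [13.4,0,-14.7,0],
    [16.9,0,-18.2,0],
    [20.5,0,-21.7,0],
    [24.1,0,-25.1,0],
    [27.8,0,-28.4,0],
    [30.1,0,-30.4,0],
    [31.2,0,-31.4,0],
    [31.2,0,-31.4,0],
    [31.2,0,-31.4,0],
    [31.2,0,-31.4,0],
    [31.2,0,-31.4,0]
  ]
}}

```text
clock: 12.8
ee_pos: [0.5438, -0.0362, 0.2145]
tcp_rot: [0.268, 0.964, 0.0, -0.0]
contact_force: [0.7, 0.0, -0.7]
finger_gap: 0.139
```

```bash
python3 look.py tg scene top wrist;python3 tilt.py tg_top.npz
```

```text
12.8 [ 0.83  0.54 -1.06  1.84  0.53  1.09  0.59] pos [ 0.5438 -0.0362  0.2145] F [ 0.7  0.  -0.7] M [ 0.01 -0.06 -0.06] gap 0.139
tg_top.npz N 2739 tilt 30.07 dir 148.9 floor z at low 0.0073
  orange 484 (np.int64(23), np.int64(90)) [0.816 0.584 0.111]
  orange 526 (np.int64(52), np.int64(96)) [0.798 0.51  0.109]
  orange 512 (np.int64(25), np.int64(119)) [0.739 0.576 0.109]
  orange 574 (np.int64(55), np.int64(126)) [0.718 0.497 0.111]
  orange 357 (np.int64(399), np.int64(139)) [ 0.657 -0.368  0.111]
  orange 374 (np.int64(95), np.int64(142)) [0.672 0.395 0.112]
  orange 387 (np.int64(242), np.int64(241)) [0.416 0.034 0.04 ]
  min-x-side corner pts [0.3793 0.0629 0.033 ]
```

View pics/tg.png

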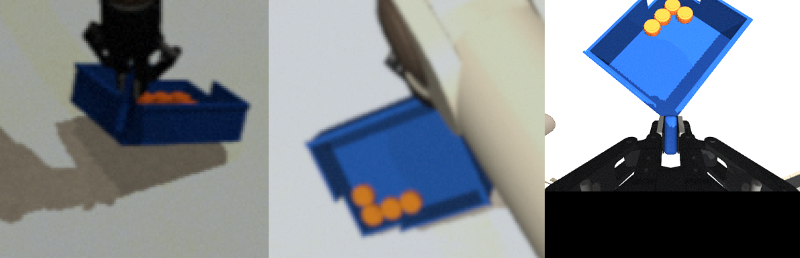

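Emit:
{"method": "send_rows", "body": {
  "targets": [
    [0,0,0,0],
    [0,0,0,0],
    [0,0,0,0],
    [0,0,0,0],
    [0,0,0,0],
    [0,0,0,0],
    [0,0,0,0],
    [0,0,0,0]
  ],
  "hand": 0
}}

```text
clock: 13.75
ee_pos: [0.5438, -0.0362, 0.2146]
tcp_rot: [0.268, 0.964, 0.0, 0.0]
contact_force: [0.1, -0.7, -1.8]
finger_gap: 0.132
```

```bash
python3 look.py th scene top wrist;python3 tilt.py th_top.npz th_wrist.npz
python3 - <<'E'
from h import *
c=dict(np.load("th_top.npz"))
im=cv2.resize(c["img"][190:270,190:300],None,fx=7,fy=7,interpolation=3);cv2.imwrite("pics/thz.png",np.clip(im[:,:,::-1]*1.5,0,255).astype(np.uint8))
E
```

```text
13.75 [ 0.83  0.54 -1.06  1.84  0.53  1.09  0.59] pos [ 0.5438 -0.0362  0.2146] F [ 0.1 -0.7 -1.8] M [ 0.08 -0.   -0.06] gap 0.132
th_top.npz N 2727 tilt 30.01 dir 149.0 floor z at low 0.0074
  orange 485 (np.int64(23), np.int64(90)) [0.817 0.585 0.108]
  orange 524 (np.int64(52), np.int64(96)) [0.799 0.511 0.107]
  orange 511 (np.int64(25), np.int64(119)) [0.738 0.574 0.111]
  orange 574 (np.int64(55), np.int64(126)) [0.718 0.498 0.11 ]
  orange 356 (np.int64(399), np.int64(139)) [ 0.656 -0.368  0.113]
  orange 375 (np.int64(95), np.int64(142)) [0.672 0.394 0.113]
  orange 385 (np.int64(242), np.int64(241)) [0.416 0.034 0.038]
  min-x-side corner pts [0.3788 0.0629 0.033 ]
th_wrist.npz N 26266 tilt 29.82 dir 149.1 floor z at low 0.0087
  orange 3430 (np.int64(246), np.int64(34)) [0.418 0.032 0.043]
  min-x-side corner pts [0.394  0.0579 0.0221]
```

View pics/thz.png

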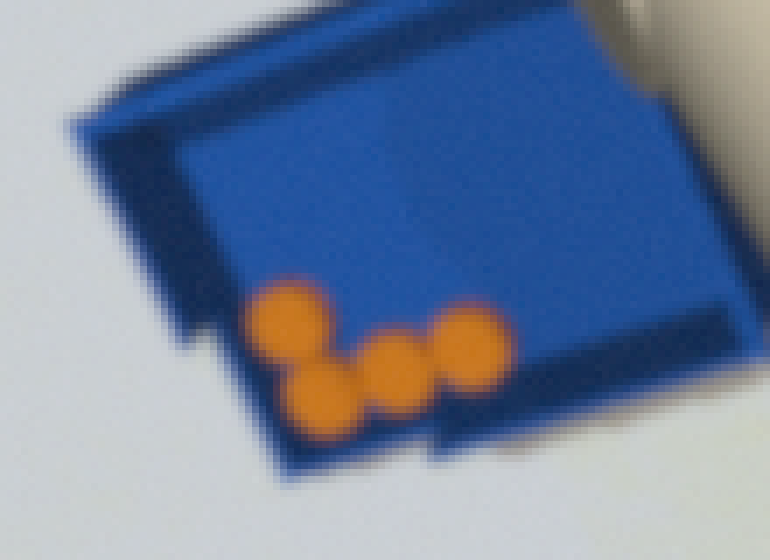

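View pics/th.png

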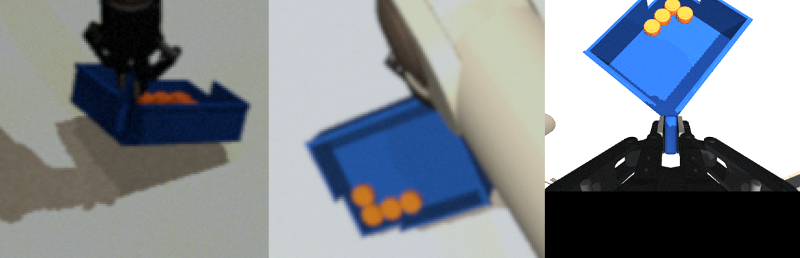

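```bash
python3 -c "
from workcell import manip;print(manip.hand_in())"
```

```text
the job is handed in; nothing more can be done
None
```

The tote is held still by its fin at a measured 30.0° tilt. All four caps are packed against each other in the cut-down corner, and I have handed the job in.

**Mistake on the way:** my first two lifts, with the full grip, did not tip the tote. They raised it level, so the cut-down corner left the bench by about 18 mm and then about 9 mm. I lowered it again and loosened the fingers to an opening of 0.14, so the fin could turn between the pads. The loosening freed the fin with the corner about 2 mm up, and the corner dropped onto the bench. From there I followed the arc about the low corner up to 30°, then closed to full grip.

**Last checks, at 13.8 s of the 32 s:**
- **Tilt:** 30.0° in the top camera and 29.8° in the wrist camera, with the direction within about 1° of the tote's diagonal.
- **Low corner:** on the bench to within 2–3 mm, and about where it started. The tote-floor plane reads 7.4 mm (top) and 8.7 mm (wrist) above the bench there, against 5.8 mm expected.
- **Caps:** they lie one in the corner, one along one wall and two along the other. They had not moved between the last two pictures about 1 s apart. None spilled, and the fingers did not touch them.
- **Other things:** the two jars beside the tote and the four at the far left read the same as at the start. I did not check the label roll and rinse bottle again in the final pictures, but the arm passed well above the bottle.
- **Forces:** wrist force readings stayed at a few newtons throughout.

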